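# Clamp a shaft in the V fixture

### The job

Lift the steel shaft off its wooden rest, lay it in the two V blocks of the fixture and slide it gently along them until its end bears on the stop screw, without ramming it. Then swing the clamp strap over and press its handle down until the strap is fully shut on the shaft and let go, the shaft still lying in both V blocks with its end at the screw and the other things on the table left alone.

Things in the scene. Friction and masses are not known exactly. Their poses are not given: they have to be found in the camera images.
- shaft: plain steel cylinder, 22 mm diameter, 164 mm long, 0.2 to 0.4 kg, both ends alike. Origin at its middle, on its axis; its y axis runs along it (it may be rolled about y). It starts on the wooden rest, its axis 42 mm above the table.
- shaft_rest: wooden rest, fixed: base 70x130x12 mm with two V-notched cheeks, 14 mm thick, 40 mm high, at its y = -52 and +52 mm; between the cheeks (90 mm) there is room for fingers down to the base's top, z = 12 mm. Origin under its centre, y along the shaft.
- v_fixture: metal fixture, fixed; carries strap and end stop. Origin on the table midway between two V blocks, y along the grooves, z up. Base x -54..46, y -79..121, top z 10 mm. V blocks 22 mm long, 54 wide, 54 high at y = -50 and +50; 90 degree grooves, mouth 39 mm wide; fingers fit between the blocks (78 mm). Seated shaft: axis x 0, z 50 mm, middle at y -2 to +18 when at the screw (slide it towards +y).
- end_stop: bracket at the fixture's +y end (origin and axes of the fixture): plate 40 mm wide, 66 high, inner face y = 106 mm. Its stop screw (13 mm tip, on the seated shaft's axis, z 50) points to -y; the screw's setting is not measured and differs each time: its travel lets the tip stand between y = 80 and 100 mm. It does not yield. Press the shaft on it with at most 10 N; 2 to 5 N is plenty.
- strap (a joint): strap angle, rad: 0 = shut (level across the shaft, hard stop), grows as it swings up and back to the fixture's -x side; 2.75 to 2.9 at the start. Stiff hinge (0.8 N m, 8 N at the peg), stays where left. In the last 0.1 rad a spring pad under the strap, 38 mm from the hinge, presses the shaft with up to 12 N: 12 to 13 N down on the peg shuts it, then friction holds it.
- strap_hinge (a point): point on the strap's hinge line, at x -38, y -50, z 72 mm in the fixture's frame; the hinge line runs along the fixture's y
- strap_peg (a point): middle of the strap's handle: black round peg, 14 mm diameter, standing out 44 mm sideways (to the fixture's -y) from the end of the 16 mm wide strap, parallel to the hinge, 100 mm from it. This point is on its axis. It can be pinched from above at any strap angle and turns between the fingers. Strap shut: x 62, y -80, z 72 mm in the fixture's frame.
- tape_roll_1: roll of beige masking tape lying flat, 84 mm across, 22 mm high (bystander, leave it where it is). Origin under its middle.
- solder_reel: reel of solder wire standing on its flange, 60 mm across, 36 mm high (bystander, leave it where it is). Origin under its middle.
- side_cutters: side cutters with blue handles lying flat, 146x42x12 mm (bystander, leave it where it is). Origin under its middle.
- tweezers: steel tweezers lying flat, 126x14x8 mm (bystander, leave it where it is). Origin under its middle.
- heat_sink: black finned heat sink, 30x42x24 mm (bystander, leave it where it is). Origin under its middle.
- flux_bottle: small brown dropper bottle with black cap, 34 mm across, 102 mm high (bystander, leave it where it is). Origin under its middle.

How it is judged:
By the outcome, as a careful person would: the job done as asked, in the order asked, and still so for the second after the job is handed in, with the robot touching nothing.
It also fails if it takes over 72 s, if anything falls off the work surface, if the arm or the gripper's body presses on something with over 40 N, if the wrist force passes 120 N, or if a joint passes its speed limit or range.

### The arm

A 6-joint arm with a two-finger parallel gripper is mounted at the origin on a cart in front of the work surface, level with it; the furniture and walls round the work are solid. World frame = base frame: x ahead of the robot, y to its left, z up, the work surface at z = 0. Lengths are in m, angles in degrees, forces in N, time in s.
With the tool pointing down it reaches from about 0.4 to 0.825 m from the base axis. Payload 7 kg.
Tool frame: the origin (TCP) lies between the finger pads; the fingertips stand 25 mm ahead of it and the grasp point (between the pads) lies 6 mm ahead of it; z points along the fingers, y is the line along which they close (so a half turn about z gives the same grasp; the last joint's range is limited). The gripper opens to 88 mm and grips with 3 to 60 N. Pads are 19 mm wide; open, the fingers measure 130 mm over their backs; the gripper's body (78 mm by 193 mm) begins 47 mm behind the grasp point.
Start: joints at [88.241, 20.546, 0.682, 0, -70.136, -16.507], TCP at [0.212, 0.641, 0.252] pointing down, gripper open.
Joint ranges: [-176.03, 176.03], [-82.01, 121.73], [-58.28, 71.71], [-173.87, 95.51], [-174.79, -0.11], [-173.66, 173.66]. Speed limits (degrees/s): [136.94, 136.94, 172.46, 180, 180, 180].

### API

Orientations are given as [roll, pitch, yaw] about the fixed x, y, z axes, in that order (R = Rz(yaw) Ry(pitch) Rx(roll)).
In Python, from plant import r gives the robot as it stands.
- The arm moves only by the shell command python3 -m crank 'ROWS' [FORCE]. ROWS is JSON, a list of rows, each a list of 3 entries, a list of its own where there are three numbers: the turn, a rotation vector about the tool's x, y, z in degrees, then the shift along the tool's x, y, z in cm, then the closure, from -1 (fully open) to 1 (shut). In form: [[[wx, wy, wz], [dx, dy, dz], fingers], ...]. A call has 1 to 8 rows; each row shifts and turns the commanded pose from where the row before left it, along the tool's axes as they then stand; what a row does not reach is not made up. A row lasts 1/10 s, in which the tool goes at most 50 mm and 8.59 degrees, less where a joint would pass 70% of its speed; a pose out of reach is approached as far as the arm can. A call with a gripper value outside its range is refused whole. The fingers move at their own pace and stop on an object; FORCE is the grip in N (left out, the last holds). Time passes only in rows, so rows that do not move let the fingers close. It gives the time, the measured TCP pose, the force, the opening and the grip force at its end, in the units of the state.
- r.get_state(): the state, without advancing time (a new reading comes with each control period).
- r.capture(name): name is "scene" or "side" or "wrist"; returns a dict with "color" (480x640x3 uint8, red, green, blue), "range_z" (480x640 float32, m along the optical axis (not along the pixel's ray), 0 where there is no reading), "intrinsics" (3x3 intrinsics, pixels), "k1" (the pictures are not rectified: a ray, as slopes to the right and down, at radius r is drawn at 1 + k1 r^2 times it, then the intrinsics apply), "world_from_camera" (4x4, takes a point from camera to world coordinates); the wrist camera has in their place "hand_eye" (4x4, takes a point from camera to tool coordinates, whose origin is the TCP and whose axes are the flange's). Camera axes: x right, y down, z forward; pixel columns grow to the right and rows downward; lengths in m; the calibration is good to about 2 mm. A picture is of the moment at which its call begins: read the wrist's pose just before it.
- r.close_job(): hands the job in; it is judged then, once.
The state is a dict: "time_s": time; "joints": joint angles; "qd": joint speeds; "joint_torque": joint torques, N m; "tcp_pos": TCP position; "eef_rot": TCP orientation; "contact_force": force on the tool from outside, world axes, zero at the start; "moment": the same for the moment, N m; "gripper_width": finger opening in m; "gripper_force": force on a finger pad.
Only numpy, scipy, OpenCV 4.12 (cv2) and the standard library are available. Lean on these libraries where they do the work, as an engineer would, in place of code of your own. Each camera call takes 0.05 s, during which the arm holds its last target. There are 200 camera calls.

## Working session

There is one attempt and no reset: what is moved stays moved. The work goes in short steps, Python scripts to look and compute and a shell command to move; the robot and the scene stay as the last step left them, time stands still between calls to the robot, and variables do not carry over. Pictures are saved under pics/ and viewed, at most 13 in all, crops included, and the job is handed in when it is done.

```bash
ls; mkdir -p pics; python3 - <<'E'
from plant import r
import cv2,numpy as np
print(r.get_state())
for n in("scene","side"):
    c=r.capture(n); cv2.imwrite(f"pics/{n}0.png",c["color"][:,:,::-1]); np.savez(f"{n}0.npz",**c)
    print(n,c["intrinsics"],c["k1"],c["world_from_camera"])
E
```

```text
pics
{'time_s': 0.0, 'joints': array([ 8.82421439e+01,  2.05911869e+01,  6.34823246e-01, -2.00376303e-02,
       -7.01381393e+01, -1.65076916e+01]), 'qd': array([-0.02790845, -0.06049323, -0.11518995, -0.02869074,  0.07360597,
       -0.03973546]), 'joint_torque': array([-2.43899194e-04, -5.82708764e+01,  2.93058425e+01,  6.99742019e+00,
        6.92840738e-03, -1.74475194e-04]), 'tcp_pos': array([0.21143272, 0.64055389, 0.25063371]), 'eef_rot': array([ 1.79904040e+02, -8.79465459e-03, -1.82723638e+01]), 'contact_force': array([-0.19213053,  0.11141756,  0.27564196]), 'moment': array([ 0.03997389, -0.02479265, -0.0362591 ]), 'gripper_force': 0.0, 'gripper_width': 0.08741592177339368}
scene [[471.30092635   0.         310.63137463]
 [  0.         471.30092635 246.52600743]
 [  0.           0.           1.        ]] -0.049498872472058045 [[-0.67787337 -0.47202251  0.56363325  0.05972506]
 [-0.7349571   0.41627653 -0.53530544  0.4307505 ]
 [ 0.01804892 -0.77711556 -0.62909907  0.59317051]
 [ 0.          0.          0.          1.        ]]
side [[583.16886956   0.         315.04932867]
 [  0.         583.16886956 229.88928505]
 [  0.           0.           1.        ]] -0.14971709231536084 [[ 0.85416898 -0.26202558  0.44915248  0.15025022]
 [-0.51989839 -0.44703031  0.7279214  -0.67538039]
 [ 0.01005075 -0.85528153 -0.5180661   0.56705342]
 [ 0.          0.          0.          1.        ]]
```

View pics/scene0.png

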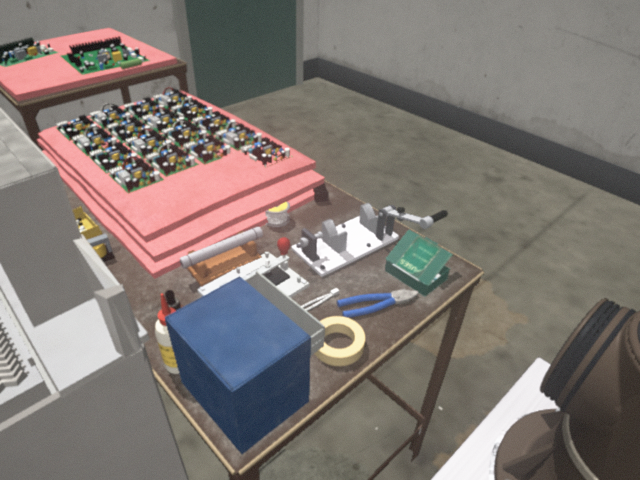

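View pics/side0.png

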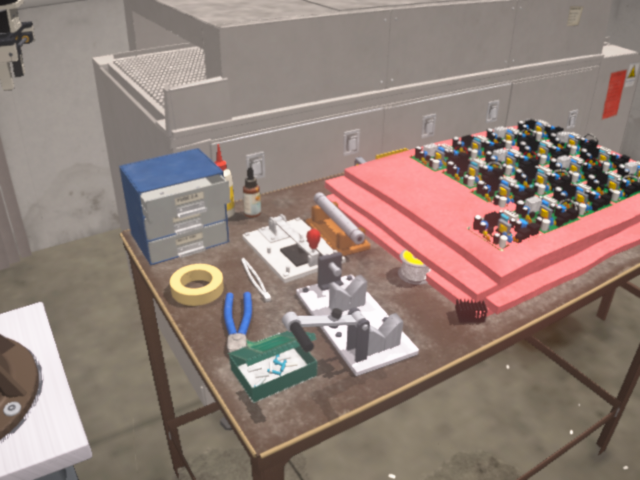

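```bash
cat > h.py <<'E'
import numpy as np,cv2
def load(n):
    return dict(np.load(n,allow_pickle=True))
def rays(c,uv):
    K=c["intrinsics"];d=np.array([float(c["k1"]),0,0,0])
    p=cv2.undistortPoints(np.asarray(uv,np.float64).reshape(-1,1,2),K,d)[:,0]
    return np.c_[p,np.ones(len(p))]
def cloud(c,T=None):
    T=c["world_from_camera"] if T is None else T
    v,u=np.mgrid[:480,:640]
    P=rays(c,np.c_[u.ravel(),v.ravel()])*c["range_z"].reshape(-1,1)
    return (P@T[:3,:3].T+T[:3,3]).reshape(480,640,3)
def onplane(c,uv,z,T=None):
    T=c["world_from_camera"] if T is None else T
    d=rays(c,uv)@T[:3,:3].T;o=T[:3,3]
    return o+d*((z-o[2])/d[:,2])[:,None]
E
python3 - <<'E'
from h import *
for n in("scene","side"):
    c=load(n+"0.npz");W=cloud(c);ok=c["range_z"]>0
    def at(u,v):
        print(n,(u,v),W[v,u].round(4),ok[v,u])
    if n=="side":
        L=[(335,215),(335,270),(350,295),(378,330),(385,350),(292,318),(310,340),(325,322),(360,342),(410,352),(358,368),(195,285),(237,310),(470,308),(412,266),(250,195),(258,280),(315,237)]
    else: L=[(220,246),(262,232),(184,262),(343,340),(440,215),(425,218),(385,225),(300,243),(335,235),(375,215),(375,303)]
    for p in L: at(*p)
    s=700
    img=np.zeros((s,s,3),np.uint8)
    m=ok&(W[...,2]<.2)&(W[...,2]>-.02)
    x=((W[...,0]-.3)*1000).astype(int);y=((.45-W[...,1])*1000).astype(int)
    m&=(x>=0)&(x<s)&(y>=0)&(y<s)
    img[y[m],x[m]]=c["color"][m][:,::-1]
    img=cv2.dilate(img,np.ones((3,3)))
    cv2.imwrite(f"pics/top_{n}.png",img[:600] if 0 else cv2.resize(img,(600,600)))
E
```

```text
scene (220, 246) [0.6577 0.0915 0.0494] True
scene (262, 232) [0.6464 0.0033 0.0438] True
scene (184, 262) [0.6619 0.1643 0.0498] True
scene (343, 340) [0.3801 0.0497 0.0008] True
scene (440, 215) [ 0.4071 -0.2205  0.1068] True
scene (425, 218) [ 0.417  -0.1876  0.1103] True
scene (385, 225) [ 5.396e-01 -2.422e-01  3.000e-04] True
scene (300, 243) [ 0.5718 -0.028   0.0449] True
scene (335, 235) [ 0.5419 -0.0902  0.0493] True
scene (375, 215) [ 0.5476 -0.2135  0.0354] True
scene (375, 303) [ 0.4025 -0.054  -0.0025] True
side (335, 215) [0.6555 0.0761 0.0506] True
side (335, 270) [ 0.5589 -0.0724  0.0552] True
side (350, 295) [ 0.5579 -0.1159  0.0366] True
side (378, 330) [ 0.5481 -0.1993  0.0345] True
side (385, 350) [ 0.5492 -0.2171  0.0107] True
side (292, 318) [ 0.4139 -0.1975  0.1121] True
side (310, 340) [ 0.4158 -0.2367  0.1061] True
side (325, 322) [ 0.4568 -0.2048  0.0926] True
side (360, 342) [ 0.5048 -0.2168  0.0461] True
side (410, 352) [ 0.5781 -0.2367  0.0085] True
side (358, 368) [ 0.4968 -0.2268  0.0111] True
side (195, 285) [ 3.831e-01  7.240e-02 -1.000e-04] True
side (237, 310) [ 0.415  -0.0214  0.0007] True
side (470, 308) [ 0.7052 -0.2209  0.0226] True
side (412, 266) [ 0.6883 -0.1021  0.0346] True
side (250, 195) [0.5586 0.2233 0.0498] True
side (258, 280) [0.4764 0.0291 0.0031] True
side (315, 237) [0.5679 0.0013 0.0721] True
```

View pics/top_side.png

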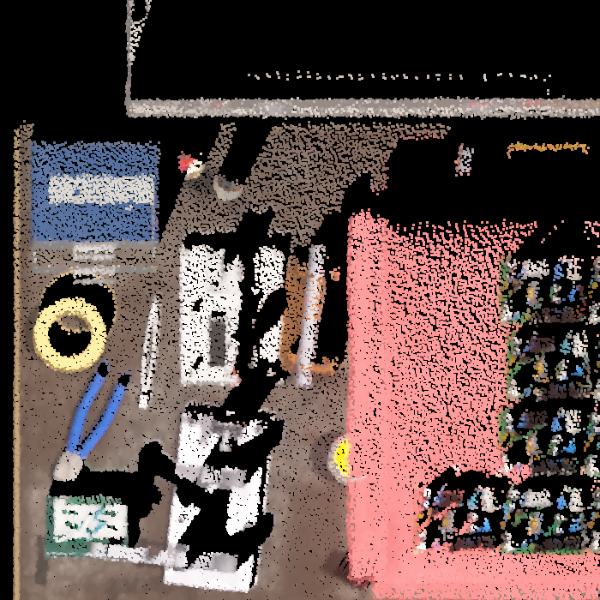

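```bash
cat > m.py <<'E'
from h import *
from scipy.optimize import least_squares
def shaft(W,ok,x,y,zmin,zax,guess):
    m=ok&(W[...,0]>x[0])&(W[...,0]<x[1])&(W[...,1]>y[0])&(W[...,1]<y[1])&(W[...,2]>zmin)&(W[...,2]<zax+.02)
    P=W[m]
    def f(p):
        d=np.array([-np.sin(p[1]),np.cos(p[1])])
        n=np.array([np.cos(p[1]),np.sin(p[1])])
        q=(P[:,:2]-[0,np.mean(y)])
        return np.hypot(q@n-p[0],P[:,2]-zax-p[2])-.011
    s=least_squares(f,guess,loss="soft_l1",f_scale=.001)
    e=np.abs(f(s.x))<.004
    d=np.array([-np.sin(s.x[1]),np.cos(s.x[1])]);n=np.array([np.cos(s.x[1]),np.sin(s.x[1])])
    t=(P[e,:2]-[0,np.mean(y)])@d
    lo,hi=np.percentile(t,[.5,99.5]); 
    c=s.x[0]*n+(lo+hi)/2*d+[0,np.mean(y)]
    return c,np.degrees(s.x[1]),s.x[2],hi-lo,e.sum(),len(e)
E
python3 - <<'E'
from m import *
for n in("scene","side"):
    c=load(n+"0.npz");W=cloud(c);ok=c["range_z"]>0;col=c["color"].astype(int)
    print(n,"shaft",shaft(W,ok,(.62,.69),(-.02,.2),.043,.042,[.655,-.1,0]))
    br=(col.min(2)>150)&ok
    m=br&(abs(W[...,2]-.010)<.004)&(W[...,0]>.47)&(W[...,0]<.64)&(W[...,1]>-.27)&(W[...,1]<-.02)
    m=cv2.morphologyEx(m.astype(np.uint8),cv2.MORPH_OPEN,np.ones((3,3)))>0
    P=W[m]
    (cx,cy),(w,h),a=cv2.minAreaRect((P[:,:2]*1000).astype(np.float32))
    print("base",cx,cy,w,h,a,len(P),np.median(P[:,2]))
    print("boxpts",cv2.boxPoints(((cx,cy),(w,h),a)).round(1).tolist())
    m=ok&(abs(W[...,2]-.054)<.003)&(W[...,0]>.49)&(W[...,0]<.62)&(W[...,1]>-.25)&(W[...,1]<-.06)
    k,l,st,ce=cv2.connectedComponentsWithStats(m.astype(np.uint8))
    for i in range(1,k):
        if st[i,4]>20: print("top z54",st[i,4],W[l==i].mean(0).round(4),W[l==i].min(0).round(4),W[l==i].max(0).round(4))
    dark=ok&(col.max(2)<60)&(W[...,2]>.08)&(W[...,2]<.13)&(W[...,0]>.36)&(W[...,0]<.48)&(W[...,1]<-.15)&(W[...,1]>-.32)
    Q=W[dark]; print("peg",len(Q),Q.mean(0),Q.min(0),Q.max(0)) if len(Q) else print("nopeg")
E
```

```text
scene shaft (array([0.66336678, 0.08457374]), np.float64(-6.083721915132865), np.float64(-0.0011697914150400025), np.float64(0.16182803554427558), np.int64(756), 761)
base 551.03515625 -130.98245239257812 200.21530151367188 102.6220474243164 84.09359741210938 1866 0.009381173132422205
boxpts [[489.70001220703125, -225.3000030517578], [591.7999877929688, -235.8000030517578], [612.4000244140625, -36.70000076293945], [510.29998779296875, -26.100000381469727]]
top z54 35 [ 0.5686 -0.2043  0.053 ] [ 0.5626 -0.2129  0.051 ] [ 0.5753 -0.1941  0.0554]
top z54 24 [ 0.5128 -0.1855  0.0539] [ 0.5014 -0.1926  0.0513] [ 0.5291 -0.1811  0.0569]
top z54 38 [ 0.5799 -0.1044  0.0529] [ 0.5737 -0.1158  0.051 ] [ 0.5857 -0.0939  0.0555]
top z54 38 [ 0.5348 -0.1002  0.0529] [ 0.5307 -0.112   0.0511] [ 0.5411 -0.0893  0.055 ]
top z54 23 [ 0.5599 -0.0664  0.0536] [ 0.5553 -0.0709  0.0513] [ 0.5644 -0.0602  0.0564]
peg 61 [ 0.40907758 -0.21794474  0.10584959] [ 0.40266276 -0.23638857  0.09436166] [ 0.47364536 -0.19072706  0.10959526]
side shaft (array([0.66521925, 0.08027116]), np.float64(-6.42548755519454
[... 200 characters left out ...]
876626547
boxpts [[490.1000061035156, -231.39999389648438], [592.2999877929688, -241.5], [612.2000122070312, -41.599998474121094], [510.0, -31.399999618530273]]
top z54 51 [ 0.5624 -0.0695  0.0543] [ 0.5576 -0.0759  0.0512] [ 0.5699 -0.0603  0.057 ]
top z54 86 [ 0.5791 -0.1104  0.0533] [ 0.5731 -0.1215  0.051 ] [ 0.5866 -0.0981  0.0558]
top z54 72 [ 0.5365 -0.1068  0.0537] [ 0.5317 -0.117   0.051 ] [ 0.5437 -0.0927  0.0563]
top z54 96 [ 0.5692 -0.21    0.0533] [ 0.5625 -0.2207  0.051 ] [ 0.5762 -0.1987  0.0558]
top z54 21 [ 0.5058 -0.1912  0.0536] [ 0.5019 -0.1928  0.0515] [ 0.5125 -0.1883  0.057 ]
top z54 78 [ 0.5145 -0.2152  0.0537] [ 0.4997 -0.2192  0.0511] [ 0.5307 -0.2027  0.0566]
nopeg
```

```bash
python3 - <<'E'
from m import *
H=np.zeros((24,16))-.99
for n in("scene","side"):
    c=load(n+"0.npz");W=cloud(c)[c["range_z"]>0]
    i=np.floor((W[:,1]+.4)/.05).astype(int);j=np.floor((W[:,0]-.1)/.05).astype(int)
    m=(i>=0)&(i<24)&(j>=0)&(j<16)
    np.maximum.at(H,(i[m],j[m]),W[m,2])
print("x from",(.1+.05*np.arange(16)).round(2))
for i in range(23,-1,-1): print(round(-.4+.05*i,2),(H[i]*1000).astype(int))
c=load("side0.npz");W=cloud(c);col=c["color"].astype(int)
pink=(col[...,0]>180)&(col[...,0]-col[...,1]>60)&(c["range_z"]>0)
for y in(.0,.05,.1,.15):
    P=W[pink&(abs(W[...,1]-y)<.012)]
    for zz in np.arange(0,.1,.01):
        q=P[(P[:,2]>=zz)&(P[:,2]<zz+.01)]
        if len(q): print(y,zz.round(2),len(q),q[:,0].min().round(4),q[:,0].max().round(4))
E
```

```text
x from [0.1  0.15 0.2  0.25 0.3  0.35 0.4  0.45 0.5  0.55 0.6  0.65 0.7  0.75
 0.8  0.85]
0.75 [-990 -707 -711 -710 -710 -709  145  171  173  336  173  170  168 -990
 -990 -990]
0.7 [-990 -711  314  335 -711 -710  148  171  171  344  171  171 -990 -990
 -990 -990]
0.65 [-990 -712  374  389 -711 -712  145  171  170  345  345  171 -990 -990
 -990 -990]
0.6 [-717 -713  401  391 -710 -712  147  169  171  346  346  346 -990 -990
 -990 -990]
0.55 [-719  334  395 -712 -712 -709  147  170  172  346  346  345  345  344
 -990 -990]
0.5 [-990  334  335 -712 -712 -714  149  170  169  346  345  346  346  346
  346 -990]
0.45 [-990 -712 -711 -711 -711 -711  150  170  171  346  346  346  346  345
  349  350]
0.4 [-711 -712 -712 -711 -713 -713  157  182  183  346  345  346  346  346
  349  350]
0.35 [-713 -711 -713 -711 -709 -712  245  252  158  346  346  346  346  346
  348  349]
0.3 [-990 -712 -710 -711    2    2  246  252  251  346  346  346  346  346
  347  347]
0.25 [-990 -990 -990 -713  144  144  144  144  148    3    4    3    4    3
   45   42]
0.2 [-990 -990 -990 -990  143  144  143  143  1
[... 1179 characters left out ...]
0.05 211 0.7064 0.7574
0.0 0.06 20 0.7466 0.7502
0.0 0.07 116 0.5621 1.3252
0.0 0.08 499 0.5673 1.3192
0.0 0.09 1 0.935 0.935
0.05 0.01 94 0.6276 0.7358
0.05 0.03 3 0.6382 0.7108
0.05 0.04 13 0.7074 0.7104
0.05 0.05 192 0.7071 0.7571
0.05 0.06 14 0.7468 0.7503
0.05 0.07 48 0.746 0.764
0.05 0.08 431 0.75 0.8946
0.05 0.09 3 0.8956 0.9975
0.1 0.01 142 0.6356 0.7341
0.1 0.04 9 0.7051 0.7095
0.1 0.05 168 0.7054 0.755
0.1 0.06 9 0.7453 0.7487
0.1 0.07 47 0.745 0.7653
0.1 0.08 380 0.744 0.8831
0.15 0.0 3 0.7157 0.7187
0.15 0.01 62 0.7133 0.7352
0.15 0.04 8 0.6826 0.71
0.15 0.05 150 0.706 0.7535
0.15 0.06 10 0.7445 0.7477
0.15 0.07 61 0.744 0.766
0.15 0.08 333 0.7571 1.2133
0.15 0.09 6 0.9546 1.0998
```

```bash
cat >> h.py <<'E'
from scipy.spatial.transform import Rotation as Ro
def pose(s):
    T=np.eye(4);T[:3,:3]=Ro.from_euler("xyz",s["eef_rot"],degrees=True).as_matrix();T[:3,3]=s["tcp_pos"];return T
def to(s,p,yaw):
    "tool-frame delta (cm) and rotvec (deg) to TCP position p, tool down, given yaw"
    T=pose(s);R=Ro.from_euler("xyz",[180,0,yaw],degrees=True).as_matrix()
    rv=Ro.from_matrix(T[:3,:3].T@R).as_rotvec(degrees=True)
    d=np.array(p)-T[:3,3]
    print("now",s["time_s"],T[:3,3].round(4),s["eef_rot"].round(2),"turn",rv.round(2),"shift before turn",(T[:3,:3].T@d*100).round(2),"after turn",(R.T@d*100).round(2))
E
python3 -m crank '[[[0,0,0],[2.26,4.31,0],-1],[[0,0,0],[2.26,4.31,0],-1],[[0,0,0],[2.26,4.31,0],-1],[[0,0,0],[2.26,4.31,0],-1],[[0,0,0],[2.26,4.31,0],-1]]'
python3 -m crank '[[[0,0,8.5],[0,0,0],-1],[[0,0,8.5],[0,0,0],-1],[[0,0,8.5],[0,0,0],-1],[[0,0,8.5],[0,0,0],-1],[[0,0,8.5],[0,0,0],-1],[[0,0,8.5],[0,0,0],-1],[[0,0,8.5],[0,0,0],-1],[[0,0,8.5],[0,0,0],-1]]'
python3 -m crank '[[[0,0,8.5],[0,0,0],-1],[[0,0,1.4],[0,0,0],-1]]'
python3 - <<'E'
from h import *
from plant import r
to(r.get_state(),[.42,.10,.25],-96.2)
E
```

```text
time_s: 0.6
tcp_pos: [0.2513, 0.3987, 0.2511]
eef_rot: [180.0, -0.0, -18.3]
contact_force: [1.0, 0.0, 1.3]
gripper_width: 0.0878
gripper_force: 0.0
time_s: 1.4
tcp_pos: [0.2512, 0.4006, 0.2513]
eef_rot: [180.0, -0.0, -86.6]
contact_force: [0.1, -1.1, 0.1]
gripper_width: 0.0874
gripper_force: 0.0
time_s: 1.6
tcp_pos: [0.2512, 0.4007, 0.2513]
eef_rot: [180.0, -0.0, -96.3]
contact_force: [-0.3, 0.0, -0.2]
gripper_width: 0.0881
gripper_force: 0.0
now 1.6 [0.2512 0.4007 0.2513] [ 1.7999e+02 -3.0000e-02 -9.6350e+01] turn [ 0.01 -0.03 -0.15] shift before turn [ 28.02 -20.1    0.14] after turn [ 28.07 -20.02   0.13]
```

```bash

python3 -m crank '[[[0,0,0],[4,-2.86,0],-1],[[0,0,0],[4,-2.86,0],-1],[[0,0,0],[4,-2.86,0],-1],[[0,0,0],[4,-2.86,0],-1],[[0,0,0],[4,-2.86,0],-1],[[0,0,0],[4,-2.86,0],-1],[[0,0,0],[4,-2.86,0],-1]]' | head -2
python3 -m crank '[[[0,0,0],[1.25,-4.65,0],-1],[[0,0,0],[1.25,-4.65,0],-1],[[0,0,0],[1.25,-4.65,0],-1],[[0,0,0],[1.25,-4.65,0],-1],[[0,0,0],[0,0,0],-1]]' | head -3
python3 - <<'E'
from h import *
from plant import r
s=r.get_state();c=r.capture("wrist");T=pose(s)@c["hand_eye"]
np.savez("w1.npz",T=T,**c);cv2.imwrite("pics/w1.png",c["color"][:,:,::-1])
print(s["tcp_pos"],s["eef_rot"],c["hand_eye"],T)
from m import *
W=cloud(c,T);print(shaft(W,c["range_z"]>0,(.62,.69),(-.02,.2),.043,.042,[.655,-.1,0]))
E
```

```text
time_s: 2.3
tcp_pos: [0.4208, 0.0991, 0.2519]
time_s: 2.8
tcp_pos: [0.6036, 0.0291, 0.249]
eef_rot: [179.9, -0.1, -96.1]
[0.60363895 0.0291398  0.24898988] [ 1.79867777e+02 -1.25176467e-01 -9.61232737e+01] [[ 4.22052682e-05 -9.61249239e-01 -2.75680790e-01  7.50105176e-02]
 [ 9.99999983e-01 -9.09269750e-06  1.84799297e-04 -4.67786146e-04]
 [-1.80144865e-04 -2.75680793e-01  9.61249223e-01 -1.33565064e-01]
 [ 0.00000000e+00  0.00000000e+00  0.00000000e+00  1.00000000e+00]] [[-0.99429554  0.10324011  0.02679285  0.59644047]
 [ 0.10663108  0.95629276  0.27227553 -0.04523523]
 [ 0.00248795  0.2735793  -0.96184623  0.38271707]
 [ 0.          0.          0.          1.        ]]
(array([0.66432882, 0.08151512]), np.float64(-6.268620469079521), np.float64(0.00011463553951348555), np.float64(0.1612505052317093), np.int64(3167), 3188)
```

View pics/w1.png

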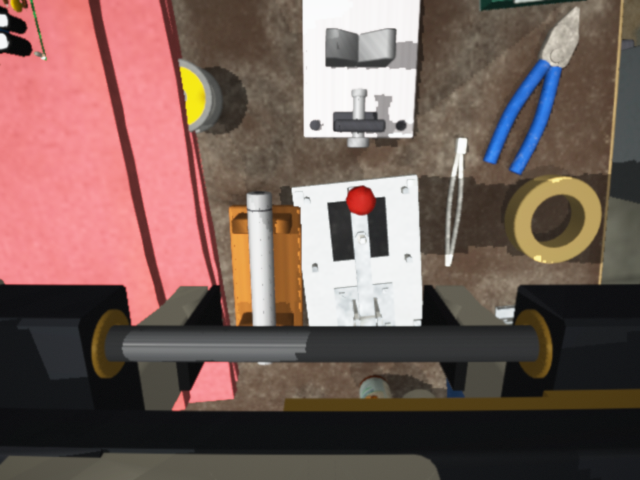

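```bash

python3 -m crank '[[[0,0,0],[4.9,1.0,0],-1],[[0,0,0],[4.9,1.0,0],-1],[[0,0,0],[3,1.0,0],-1],[[0,0,0],[0,0,0],-1],[[0,0,0],[0,0,0],-1]]' | head -3
python3 - <<'E'
from h import *
from plant import r
s=r.get_state();c=r.capture("wrist");T=pose(s)@c["hand_eye"]
np.savez("w2.npz",T=T,**c);cv2.imwrite("pics/w2.png",c["color"][:,:,::-1])
print(s["tcp_pos"],s["eef_rot"])
W=cloud(c,T);ok=c["range_z"]>0;col=c["color"].astype(int)
br=(col.min(2)>150)&ok
m=br&(abs(W[...,2]-.010)<.004)&(W[...,0]>.47)&(W[...,0]<.64)&(W[...,1]>-.27)&(W[...,1]<-.02)
m=cv2.morphologyEx(m.astype(np.uint8),cv2.MORPH_OPEN,np.ones((3,3)))>0
P=W[m];(cx,cy),(w,h),a=cv2.minAreaRect((P[:,:2]*1000).astype(np.float32))
print("base",cx,cy,w,h,a,len(P),np.median(P[:,2]))
m=ok&(abs(W[...,2]-.054)<.003)&(W[...,0]>.49)&(W[...,0]<.62)&(W[...,1]>-.25)&(W[...,1]<-.06)
k,l,st,ce=cv2.connectedComponentsWithStats(m.astype(np.uint8))
for i in range(1,k):
    if st[i,4]>40: print("top z54",st[i],W[l==i].mean(0).round(4),W[l==i].min(0).round(4),W[l==i].max(0).round(4))
E
```

```text
time_s: 3.35
tcp_pos: [0.5555, -0.0929, 0.2521]
eef_rot: [-180.0, 0.0, -96.1]
[ 0.55552624 -0.09292262  0.25206273] [-1.79958847e+02  2.05937765e-02 -9.61086088e+01]
base 552.3356323242188 -134.27459716796875 199.06886291503906 100.12835693359375 83.82005310058594 15985 0.010431919288102165
top z54 [282  65  16  31 420] [ 0.5699 -0.2071  0.0538] [ 0.5635 -0.2186  0.051 ] [ 0.5762 -0.1956  0.0565]
top z54 [335  65  16  31 421] [ 0.527  -0.2024  0.0539] [ 0.5209 -0.214   0.051 ] [ 0.5341 -0.1912  0.0567]
top z54 [285 192  15  26 328] [ 0.5805 -0.1083  0.0539] [ 0.5731 -0.1192  0.051 ] [ 0.5869 -0.0969  0.0562]
top z54 [334 192  15  26 333] [ 0.5378 -0.1038  0.0538] [ 0.5315 -0.1145  0.051 ] [ 0.5446 -0.0922  0.0567]
top z54 [310 241  14  16 176] [ 0.5633 -0.0675  0.0545] [ 0.5569 -0.0736  0.0512] [ 0.5689 -0.06    0.057 ]
```

View pics/w2.png

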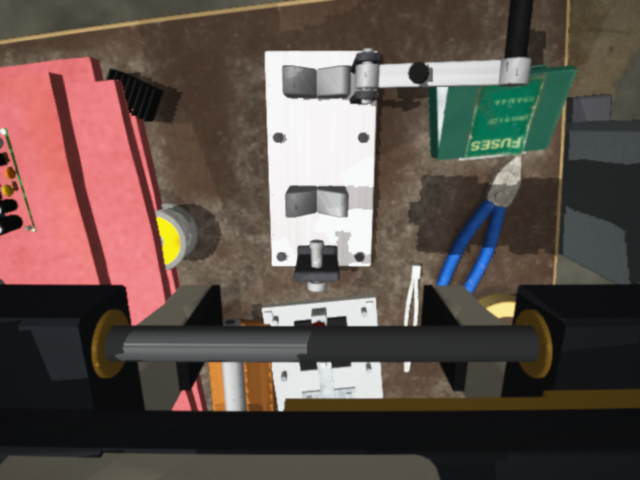

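```bash
python3 - <<'E'
from h import *
from plant import r
s=r.get_state();to(s,[.6656,.0939,.11],-96.2)
c=load("w2.npz");g=cv2.cvtColor(c["color"],cv2.COLOR_RGB2GRAY)
print(g[228:256,312:322].mean(1).astype(int))
for v in (238,240,242): 
    d=onplane(c,[(316,v)],.05,c["T"])[0]-[.5539,-.1555,0];a=np.radians(-6.2);print(v,d[0]*np.cos(a)+d[1]*np.sin(a),-d[0]*np.sin(a)+d[1]*np.cos(a))
E
```

```text
now 3.4 [ 0.556  -0.0923  0.2519] [-1.7996e+02  2.0000e-02 -9.6080e+01] turn [-0.04  0.02  0.12] shift before turn [-19.67  -8.92  14.21] after turn [-19.7   -8.89  14.19]
[247 247 247 246 243 241 241 241 241 240 235 197 114  77 108 159 178 179
 178 176 171 165 167 169 169 168 169 169]
238 0.0002002374315087669 0.08059201915710643
240 0.00020423965063735491 0.08242757143600477
242 0.00020826061063559075 0.08426846596737461
```

```bash

python3 -m crank '[[[0,0,0],[-3.94,-1.78,0],0.32],[[0,0,0],[-3.94,-1.78,0],0.32],[[0,0,0],[-3.94,-1.78,0],0.32],[[0,0,0],[-3.94,-1.78,0],0.32],[[0,0,0],[-3.94,-1.78,0],0.32],[[0,0,0],[0,0,4.7],0.32],[[0,0,0],[0,0,4.7],0.32],[[0,0,0],[0,0,4.7],0.32]]' | head -5
python3 -m crank '[[[0,0,0],[0,0,0],0.32],[[0,0,0],[0,0,0],0.32]]'
python3 - <<'E'
from h import *
from m import *
from plant import r
s=r.get_state();c=r.capture("wrist");T=pose(s)@c["hand_eye"]
to(s,[.6656,.0939,.054],-96.2)
W=cloud(c,T);print(shaft(W,c["range_z"]>0,(.62,.69),(-.02,.08),.043,.042,[.655,-.1,0]))
cv2.imwrite("pics/w3.png",c["color"][:,:,::-1])
E
```

```text
time_s: 4.2
tcp_pos: [0.6658, 0.096, 0.109]
eef_rot: [-180.0, 0.0, -95.9]
contact_force: [0.0, 0.5, -0.6]
gripper_width: 0.0316
time_s: 4.4
tcp_pos: [0.6661, 0.0945, 0.1109]
eef_rot: [179.9, -0.1, -96.0]
contact_force: [0.7, 0.6, 1.4]
gripper_width: 0.0296
gripper_force: 0.0
now 4.4 [0.6661 0.0945 0.1109] [ 1.7995e+02 -8.0000e-02 -9.6030e+01] turn [ 0.05 -0.08  0.17] shift before turn [0.06 0.04 5.69] after turn [0.07 0.04 5.69]
(array([0.65977218, 0.04074135]), np.float64(-6.277194176998145), np.float64(9.226512662396137e-05), np.float64(0.07830231372113446), np.int64(6973), 6974)
```

View pics/w3.png

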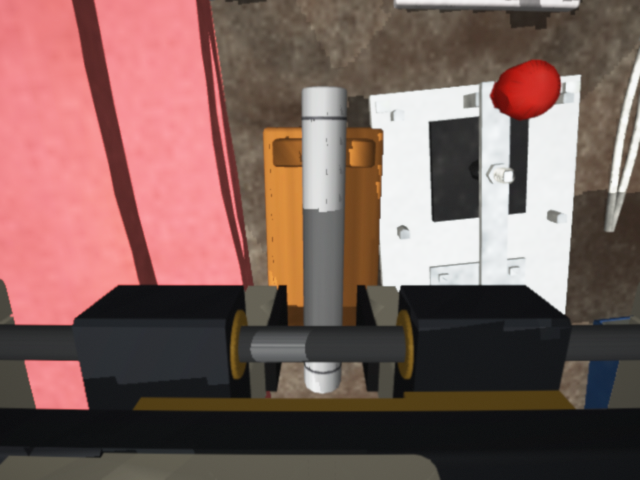

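```bash

python3 -m crank '[[[0,0,0],[0.06,0.04,2],0.32],[[0,0,0],[0,0,2],0.32],[[0,0,0],[0,0,1.69],0.32],[[0,0,0],[0,0,0],0.32],[[0,0,0],[0,0,0],1],[[0,0,0],[0,0,0],1],[[0,0,0],[0,0,0],1],[[0,0,0],[0,0,0],1]]' 25
python3 -m crank '[[[0,0,0],[0,0,-1.5],1],[[0,0,0],[0,0,-4],1],[[0,0,0],[0,0,-4.5],1],[[0,0,0],[0,0,0],1],[[0,0,0],[0,0,0],1]]'
python3 - <<'E'
from h import *
from m import *
from plant import r
s=r.get_state();c=r.capture("wrist");T=pose(s)@c["hand_eye"]
np.savez("w4.npz",T=T,**c);cv2.imwrite("pics/w4.png",c["color"][:,:,::-1])
p=T[:3,3];z=s["tcp_pos"][2]-.012
W=cloud(c,T);print("axis z expected",z,shaft(W,c["range_z"]>0,(.62,.69),(-.02,.08),z,z,[.655,-.1,0]))
to(s,[.5539+.1078*.002,-.1555+.994*.002,.154],-96.2)
E
```

```text
time_s: 5.25
tcp_pos: [0.6653, 0.0937, 0.0562]
eef_rot: [-180.0, 0.1, -96.2]
contact_force: [-5.4, 2.3, 3.6]
gripper_width: 0.0211
gripper_force: 25.0
time_s: 5.75
tcp_pos: [0.6667, 0.0935, 0.1573]
eef_rot: [-179.7, 0.2, -96.2]
contact_force: [-0.6, 0.6, -3.4]
gripper_width: 0.0212
gripper_force: 25.0
axis z expected 0.14530400841778487 (array([0.66156659, 0.04045702]), np.float64(-6.495013734566412), np.float64(-0.002557800144891722), np.float64(0.07878324115165575), np.int64(12600), 12892)
now 5.75 [0.6667 0.0935 0.1573] [-1.7972e+02  1.6000e-01 -9.6170e+01] turn [-0.28  0.16  0.03] shift before turn [25.77  8.54  0.22] after turn [25.77  8.52  0.33]
```

```bash

python3 -m crank '[[[0,0,0],[4.295,1.423,0],1],[[0,0,0],[4.295,1.423,0],1],[[0,0,0],[4.295,1.423,0],1],[[0,0,0],[4.295,1.423,0],1],[[0,0,0],[4.295,1.423,0],1],[[0,0,0],[4.295,1.423,0],1],[[0,0,0],[0,0,0],1],[[0,0,0],[0,0,0],1]]' |head -3
cat > look.py <<'E'
from m import *
from plant import r
import sys
def look(name,zoff=.0145,zmin=-.003):
    s=r.get_state();c=r.capture("wrist");T=pose(s)@c["hand_eye"]
    np.savez(name+".npz",T=T,**c);cv2.imwrite(f"pics/{name}.png",c["color"][:,:,::-1])
    z=s["tcp_pos"][2]-zoff;W=cloud(c,T);ok=c["range_z"]>0
    x0,y0=s["tcp_pos"][:2]
    a=np.radians(-6.2);D=np.array([-np.sin(a),np.cos(a)]);N=np.array([np.cos(a),np.sin(a)])
    q=W[...,:2]-[x0,y0];n=q@N;t=q@D
    m=ok&(abs(n)<.012)&(t<-.02)&(t>-.12)&(W[...,2]>z+zmin)&(W[...,2]<z+.02)
    P=W[m]
    top=[(P[(t[m]<b)&(t[m]>b-.012)]) for b in np.arange(-.02,-.1,-.012)]
    for b in top:
        if len(b)>50: print("slice t",((b[:,:2]-[x0,y0])@D).mean().round(4),"ztop-11mm",(np.percentile(b[:,2],95)-.011).round(4),"n mid",((np.percentile((b[:,:2]-[x0,y0])@N,2)+np.percentile((b[:,:2]-[x0,y0])@N,98))/2).round(4),"zTCP",s["tcp_pos"][2].round(4))
    print("end t",np.percentile(t[m],1),"shaft mid rel fixture y:",np.percentile(t[m],1)+.082+(np.array([x0,y0])-[.5539,-.1555])@D, "gripper fix xy",(np.array([x0,y0])-[.5539,-.1555])@N,(np.array([x0,y0])-[.5539,-.1555])@D)
    print("force",s["contact_force"],s["moment"])
    return s
E
python3 - <<'E'
from look import *
s=look("w5")
to(s,[.5539+.1078*.002,-.1555+.994*.002,.0755],-96.2)
E
```

```text
time_s: 6.6
tcp_pos: [0.5518, -0.1552, 0.153]
eef_rot: [179.9, -0.0, -96.3]
slice t -0.026 ztop-11mm 0.1393 n mid 0.0004 zTCP 0.153
slice t -0.0381 ztop-11mm 0.1393 n mid 0.0003 zTCP 0.153
slice t -0.05 ztop-11mm 0.1392 n mid 0.0003 zTCP 0.153
slice t -0.0621 ztop-11mm 0.1392 n mid 0.0003 zTCP 0.153
slice t -0.0741 ztop-11mm 0.1393 n mid 0.0004 zTCP 0.153
slice t -0.0861 ztop-11mm 0.1391 n mid 0.0004 zTCP 0.153
slice t -0.0925 ztop-11mm 0.1388 n mid 0.0002 zTCP 0.153
end t -0.09227930935196439 shaft mid rel fixture y: -0.010171102501842694 gripper fix xy -0.0021404745693939567 0.00010820685012169507
force [ 0.54207535  0.38262377 -2.44453923] [ 0.1351556  -0.10698604  0.04063359]
now 6.6 [ 0.5518 -0.1552  0.153 ] [ 1.7991e+02 -1.0000e-02 -9.6310e+01] turn [ 0.09 -0.01 -0.11] shift before turn [-0.19 -0.23  7.75] after turn [-0.19 -0.21  7.75]
```

```bash

python3 -m crank '[[[0,0,-0.1],[-0.15,-0.22,3],1],[[0,0,0],[0,0,3],1],[[0,0,0],[0,0,1],1],[[0,0,0],[0,0,0.5],1],[[0,0,0],[0,0,0],1],[[0,0,0],[0,0,0],1]]' |head -4
python3 - <<'E'
from look import *
s=look("w6",.0137)
E
```

```text
time_s: 7.25
tcp_pos: [0.5562, -0.1525, 0.0797]
eef_rot: [-179.9, -0.0, -96.0]
contact_force: [0.2, 0.7, -2.3]
slice t -0.026 ztop-11mm 0.066 n mid 0.0005 zTCP 0.0797
slice t -0.0381 ztop-11mm 0.066 n mid 0.0006 zTCP 0.0797
slice t -0.0501 ztop-11mm 0.0659 n mid 0.0006 zTCP 0.0797
slice t -0.0621 ztop-11mm 0.0659 n mid 0.0007 zTCP 0.0797
slice t -0.0741 ztop-11mm 0.0659 n mid 0.0008 zTCP 0.0797
slice t -0.0861 ztop-11mm 0.0658 n mid 0.0008 zTCP 0.0797
slice t -0.0925 ztop-11mm 0.0653 n mid 0.0008 zTCP 0.0797
end t -0.09228756803932162 shaft mid rel fixture y: -0.00702139992868826 gripper fix xy 0.0019827896244314826 0.003266168110633352
force [ 0.17466706  0.71815582 -2.25662847] [ 0.13808382 -0.06775621 -0.03468063]
```

View pics/w6.png

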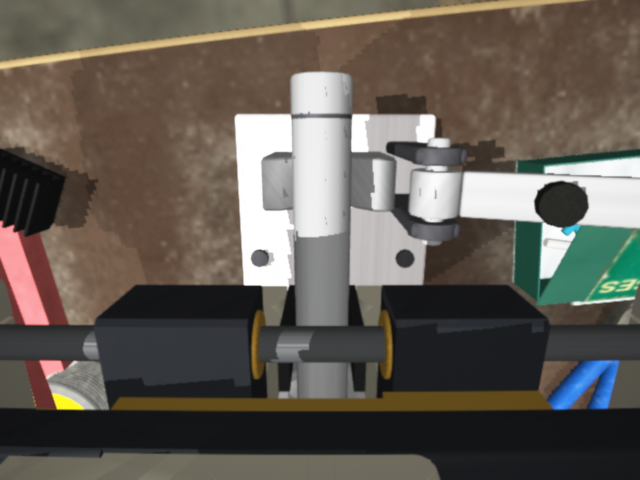

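```bash

cat > rel.py <<'E'
from m import *
def rel(name,shz):
    c=load(name+".npz");T=c["T"];W=cloud(c,T);ok=c["range_z"]>0
    a=np.radians(-6.2);D=np.array([-np.sin(a),np.cos(a)]);N=np.array([np.cos(a),np.sin(a)])
    q=W[...,:2]-[.5539,-.1555];n=q@N;t=q@D;z=W[...,2]
    m=ok&(abs(z-.054)<.003)&(abs(t+.05)<.009)&(abs(n)<.032)
    L=n[m&(n<0)];R=n[m&(n>0)]
    print("outer edges",np.percentile(L,1),np.percentile(R,99),"inner",np.percentile(L,99),np.percentile(R,1),"z",np.median(z[m]),"t",t[m].min(),t[m].max(),len(L),len(R))
    s=ok&(abs(n)<.02)&(t>-.06)&(t<-.04)&(z>shz)
    print("shaft n mid",(np.percentile(n[s],1)+np.percentile(n[s],99))/2,np.percentile(n[s],[1,99]))
E
python3 -c "
from rel import *
rel('w6',.064);rel('w5',.137)"; python3 -m crank '[[[0,0,0],[0,0,0],1]]'|head -3;python3 -m crank '[[[0,0,0],[0,0,0],1]]'|head -3
```

```text
outer edges -0.026965211990830903 0.026859700985995494 inner -0.015817223294971466 0.01580487298158579 z 0.054139044567080824 t -0.058999808306246494 -0.04101009271090798 1231 1234
shaft n mid 0.002624212268598038 [-0.00805293  0.01330135]
outer edges -0.026992789289462207 0.02687629725165257 inner -0.019311138850626235 0.01601073259527175 z 0.05428770086118463 t -0.05899853217845603 -0.041009147654549605 413 585
shaft n mid -0.0018216308885407899 [-0.01251401  0.00887075]
time_s: 7.4
tcp_pos: [0.556, -0.1527, 0.0798]
eef_rot: [-179.9, 0.0, -96.1]
time_s: 7.5
tcp_pos: [0.5556, -0.1527, 0.0795]
eef_rot: [-179.9, 0.0, -96.1]
```

```bash

python3 -m crank '[[[0,0,0],[0,0.1,0.4],1],[[0,0,0],[0,0,0.4],1],[[0,0,0],[0,0,0],1],[[0,0,0],[0,0,0],1],[[0,0,0],[0,0,0],1],[[0,0,0],[0,0,0],1],[[0,0,0],[0,0,0],1],[[0,0,0],[0,0,0],1]]' |head -4
python3 - <<'E'
from look import *
from rel import rel
s=look("w7",.0137)
rel("w7",.057)
E
```

```text
time_s: 8.3
tcp_pos: [0.5543, -0.1526, 0.0707]
eef_rot: [-180.0, 0.0, -96.1]
contact_force: [0.0, 0.6, -4.0]
slice t -0.0261 ztop-11mm 0.0569 n mid 0.0005 zTCP 0.0707
slice t -0.0381 ztop-11mm 0.057 n mid 0.0005 zTCP 0.0707
slice t -0.0501 ztop-11mm 0.0569 n mid 0.0006 zTCP 0.0707
slice t -0.0621 ztop-11mm 0.0569 n mid 0.0006 zTCP 0.0707
slice t -0.0741 ztop-11mm 0.0569 n mid 0.0008 zTCP 0.0707
slice t -0.0861 ztop-11mm 0.0568 n mid 0.0007 zTCP 0.0707
slice t -0.0925 ztop-11mm 0.0564 n mid 0.0008 zTCP 0.0707
end t -0.09225559080930817 shaft mid rel fixture y: -0.007328544456600937 gripper fix xy 0.00010679919678877116 0.0029270463527072336
force [ 0.00989429  0.62481499 -3.95770136] [ 0.09522323 -0.05932916  0.03560225]
outer edges -0.026928031960616692 0.026921765949325608 inner -0.015218231015179811 0.015366155670110092 z 0.05415776886733906 t -0.05899814524384971 -0.0410044964409459 1379 1370
shaft n mid 0.0007296418558364447 [-0.0098474   0.01130668]
```

```bash

python3 -m crank '[[[0,0,0],[0,0.06,0.3],1],[[0,0,0],[0,0,0.25],1],[[0,0,0],[0,0,0.1],1],[[0,0,0],[0,0,0],1],[[0,0,0],[0,0,0],1],[[0,0,0],[0,0,0],1]]' 
python3 -m crank '[[[0,0,0],[0,0,0.1],1],[[0,0,0],[0,0,0],1],[[0,0,0],[0,0,0],1],[[0,0,0],[0,0,0],1]]' 
python3 - <<'E'
from look import *
from rel import rel
s=look("w8",.0137)
rel("w8",.051)
E
```

```text
time_s: 8.95
tcp_pos: [0.5538, -0.1526, 0.0643]
eef_rot: [-180.0, 0.0, -96.1]
contact_force: [0.1, 0.6, -0.3]
gripper_width: 0.0209
gripper_force: 25.0
time_s: 9.35
tcp_pos: [0.5538, -0.1526, 0.0641]
eef_rot: [-180.0, -0.0, -96.0]
contact_force: [-2.2, 2.4, 8.8]
gripper_width: 0.021
gripper_force: 25.0
slice t -0.0261 ztop-11mm 0.0506 n mid 0.0005 zTCP 0.0641
slice t -0.0381 ztop-11mm 0.0506 n mid 0.0003 zTCP 0.0641
slice t -0.0501 ztop-11mm 0.0506 n mid 0.0004 zTCP 0.0641
slice t -0.0621 ztop-11mm 0.0506 n mid 0.0003 zTCP 0.0641
slice t -0.0741 ztop-11mm 0.0506 n mid 0.0005 zTCP 0.0641
slice t -0.086 ztop-11mm 0.0506 n mid 0.0005 zTCP 0.0641
slice t -0.0925 ztop-11mm 0.0502 n mid 0.0001 zTCP 0.0641
end t -0.09226604695831755 shaft mid rel fixture y: -0.007369515120325772 gripper fix xy -0.00039177981438027673 0.0028965318379917796
force [-2.22245878  2.44260796  8.83166962] [ 0.75523635  1.0635336  -0.05447773]
outer edges -0.02697823926345142 0.02686783321984409 inner -0.008119143742668197 0.008174437661966256 z 0.05425671606002454 t -0.05899215848454635 -0.04100563102014072 1780 1774
shaft n mid 2.3838655187473703e-05 [-0.01965818  0.01970586]
```

```bash

python3 -m crank '[[[0,0,0],[0,0,-0.1],1],[[0,0,0],[-0.1,0,0],1],[[0,0,0],[-0.1,0,0],1],[[0,0,0],[-0.1,0,0],1],[[0,0,0],[-0.1,0,0],1],[[0,0,0],[-0.1,0,0],1],[[0,0,0],[0,0,0],1],[[0,0,0],[0,0,0],1]]'
python3 - <<'E'
from look import *
s=look("w9",.0137)
E
```

```text
time_s: 10.2
tcp_pos: [0.5544, -0.1475, 0.0642]
eef_rot: [-180.0, 0.0, -96.1]
contact_force: [-0.1, -2.1, 1.1]
gripper_width: 0.0213
gripper_force: 25.0
slice t -0.0261 ztop-11mm 0.0506 n mid 0.0005 zTCP 0.0642
slice t -0.0381 ztop-11mm 0.0507 n mid 0.0003 zTCP 0.0642
slice t -0.0501 ztop-11mm 0.0506 n mid 0.0004 zTCP 0.0642
slice t -0.0621 ztop-11mm 0.0507 n mid 0.0004 zTCP 0.0642
slice t -0.0741 ztop-11mm 0.0506 n mid 0.0004 zTCP 0.0642
slice t -0.0861 ztop-11mm 0.0507 n mid 0.0005 zTCP 0.0642
slice t -0.0925 ztop-11mm 0.0503 n mid 0.0007 zTCP 0.0642
end t -0.09235739220240581 shaft mid rel fixture y: -0.002377871265158411 gripper fix xy -0.0004041864976487016 0.007979520937247396
force [-0.05916513 -2.0894852   1.09356987] [-0.99941177 -0.14956402 -0.06448511]
```

```bash

python3 -m crank '[[[0,0,0],[-0.05,0,0],1],[[0,0,0],[-0.05,0,0],1],[[0,0,0],[-0.05,0,0],1],[[0,0,0],[-0.05,0,0],1],[[0,0,0],[0,0,0],1],[[0,0,0],[0,0,0],1]]'
python3 -m crank '[[[0,0,0],[-0.05,0,0],1],[[0,0,0],[0,0,0],1],[[0,0,0],[0,0,0],1]]'
```

```text
time_s: 10.85
tcp_pos: [0.5546, -0.1455, 0.0642]
eef_rot: [-180.0, 0.0, -96.1]
contact_force: [1.3, -2.6, 2.6]
gripper_width: 0.0211
gripper_force: 25.0
time_s: 11.15
tcp_pos: [0.5546, -0.1451, 0.0642]
eef_rot: [-180.0, 0.0, -96.1]
contact_force: [1.1, -5.1, 2.4]
gripper_width: 0.0212
gripper_force: 25.0
```

```bash

python3 -m crank '[[[0,0,0],[-0.05,0,0],1],[[0,0,0],[0,0,0],1],[[0,0,0],[0,0,0],1]]'
```

```text
time_s: 11.45
tcp_pos: [0.5546, -0.1446, 0.0642]
eef_rot: [-180.0, 0.0, -96.1]
contact_force: [1.2, -3.9, 1.6]
gripper_width: 0.021
gripper_force: 25.0
```

```bash

python3 -m crank '[[[0,0,0],[-0.04,0,0],1],[[0,0,0],[0,0,0],1],[[0,0,0],[0,0,0],1]]'
```

```text
time_s: 11.75
tcp_pos: [0.5547, -0.1442, 0.0642]
eef_rot: [-180.0, 0.0, -96.1]
contact_force: [2.5, -5.0, 1.9]
gripper_width: 0.0214
gripper_force: 25.0
```

```bash

python3 -m crank '[[[0,0,0],[-0.04,0,0],1],[[0,0,0],[0,0,0],1],[[0,0,0],[0,0,0],1]]'
```

```text
time_s: 12.05
tcp_pos: [0.5547, -0.1438, 0.0642]
eef_rot: [-180.0, 0.0, -96.1]
contact_force: [2.1, -3.8, 2.5]
gripper_width: 0.0214
gripper_force: 25.0
```

```bash

python3 -m crank '[[[0,0,0],[-0.04,0,0],1],[[0,0,0],[0,0,0],1],[[0,0,0],[0,0,0],1]]'|sed -n '2p;4p'
```

```text
tcp_pos: [0.5548, -0.1434, 0.0642]
contact_force: [1.0, -5.8, 3.6]
```

```bash

python3 -m crank '[[[0,0,0],[-0.04,0,0],1],[[0,0,0],[0,0,0],1],[[0,0,0],[0,0,0],1]]'|sed -n '2p;4p'
```

```text
tcp_pos: [0.5547, -0.1434, 0.0642]
contact_force: [2.4, -6.8, 1.5]
```

```bash

python3 - <<'E'
from look import *
s=look("w10",.0137)
E
```

```text
slice t -0.026 ztop-11mm 0.0506 n mid 0.0005 zTCP 0.0642
slice t -0.038 ztop-11mm 0.0506 n mid 0.0004 zTCP 0.0642
slice t -0.0501 ztop-11mm 0.0507 n mid 0.0004 zTCP 0.0642
slice t -0.0621 ztop-11mm 0.0507 n mid 0.0004 zTCP 0.0642
slice t -0.0741 ztop-11mm 0.0507 n mid 0.0004 zTCP 0.0642
slice t -0.0861 ztop-11mm 0.0507 n mid 0.0005 zTCP 0.0642
slice t -0.0925 ztop-11mm 0.0503 n mid 0.0004 zTCP 0.0642
end t -0.09240344791571828 shaft mid rel fixture y: 0.0017087268588817251 gripper fix xy -0.0004667369175393913 0.0121121747746
force [ 2.38790055 -6.84204723  1.47619722] [-2.49561459 -0.91038254 -0.08211015]
```

```bash

python3 -m crank '[[[0,0,0],[-0.02,0,0],1],[[0,0,0],[0,0,0],1],[[0,0,0],[0,0,0],1]]'|sed -n '1,2p;4p'
```

```text
time_s: 13.0
tcp_pos: [0.5548, -0.1434, 0.0642]
contact_force: [1.9, -8.1, 1.7]
```

```bash

python3 -m crank '[[[0,0,0],[0,0,0],0.35],[[0,0,0],[0,0,0],0.35],[[0,0,0],[0,0,0],0.35],[[0,0,0],[0,0,-1],0.35],[[0,0,0],[0,0,-3],-0.1],[[0,0,0],[0,0,-4.5],-0.1],[[0,0,0],[0,0,-4.5],-0.1],[[0,0,0],[0,0,0],-0.1]]'
python3 -m crank '[[[0,0,0],[2,3.5,-1],-0.1],[[0,0,0],[2,3.5,-1],-0.1],[[0,0,0],[0,0,0],-0.1],[[0,0,0],[0,0,0],-0.1],[[0,0,0],[0,0,0],-0.1]]'
python3 - <<'E'
from look import *
from rel import rel
s=look("w11",.2)
rel("w11",.051)
c=load("w11.npz");W=cloud(c,c["T"]);ok=c["range_z"]>0
print(shaft(W,ok,(.52,.575),(-.25,-.16),.052,.05,[.548,-.1,0]))
a=np.radians(-6.2);D=np.array([-np.sin(a),np.cos(a)]);N=np.array([np.cos(a),np.sin(a)])
q=W[...,:2]-[.5539,-.1555];n=q@N;t=q@D;z=W[...,2]
m=ok&(abs(n)<.009)&(t<-.05)&(z>.054)&(z<.064);print("shaft end y",np.percentile(t[m],1)," mid",np.percentile(t[m],1)+.082)
m=ok&(t<-.062)&(t>-.105)&(n<-.1)&(n>-.16)&(z>.085)&(z<.13)
print("peg",m.sum(),"n",np.percentile(n[m],[2,98]),"t",np.percentile(t[m],[2,98]),"z",np.percentile(z[m],[50,95,99]))
E
```

```text
time_s: 13.8
tcp_pos: [0.5581, -0.143, 0.2018]
eef_rot: [-179.4, 0.0, -96.0]
contact_force: [-0.0, -0.3, 0.8]
gripper_width: 0.0478
gripper_force: 0.0
time_s: 14.3
tcp_pos: [0.4814, -0.175, 0.2145]
eef_rot: [-180.0, 0.0, -96.1]
contact_force: [-0.2, -0.5, 0.2]
gripper_width: 0.0478
gripper_force: 0.0Traceback (most recent call last):
  File "<stdin>", line 3, in <module>
  File "look.py", line 16, in look
    print("end t",np.percentile(t[m],1),"shaft mid rel fixture y:",np.percentile(t[m],1)+.082+(np.array([x0,y0])-[.5539,-.1555])@D, "gripper fix xy",(np.array([x0,y0])-[.5539,-.1555])@N,(np.array([x0,y0])-[.5539,-.1555])@D)
                  ~~~~~~~~~~~~~^^^^^^^^
    return _quantile_unchecked(
        a, q, axis, out, overwrite_input, method, keepdims, weights)
    return _ureduce(a,
                    func=_quantile_ureduce_func,
    ...<5 lines>...
                    overwrite_input=overwrite_input,
                    method=method)
    r = func(a, **kwargs)
    result = _quantile(arr,
                       quantiles=q,
    ...<2 lines>...
                       out=out,
                       weights=wgt)
    slices_having_nans = np.isnan(arr[-1, ...])
                                  ~~~^^^^^^^^^
IndexError: index -1 is out of bounds for axis 0 with size 0
```

View pics/w11.png

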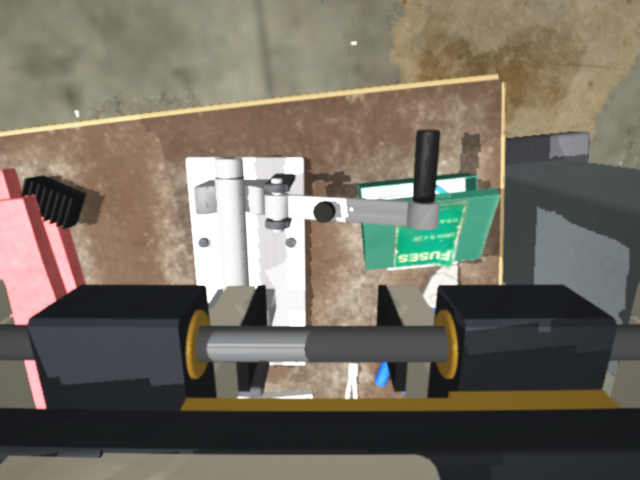

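```bash

cat > an.py <<'E'
from m import *
def an(name,nb=(-.16,-.1),zb=(.085,.13)):
    c=load(name+".npz");W=cloud(c,c["T"]);ok=c["range_z"]>0
    a=np.radians(-6.2);D=np.array([-np.sin(a),np.cos(a)]);N=np.array([np.cos(a),np.sin(a)])
    q=W[...,:2]-[.5539,-.1555];n=q@N;t=q@D;z=W[...,2]
    m=ok&(abs(n)<.009)&(t<-.062)&(t>-.1)&(z>.054)&(z<.064);print("shaft n",np.percentile(n[m],[1,50,99]),"ztop",np.percentile(z[m],95),"end y",np.percentile(t[m],1)," mid",np.percentile(t[m],1)+.082)
    m=ok&(t<-.062)&(t>-.105)&(n<nb[1])&(n>nb[0])&(z>zb[0])&(z<zb[1])
    if m.sum(): print("peg",m.sum(),"n",np.percentile(n[m],[2,98]),"t",np.percentile(t[m],[2,98]),"z",np.percentile(z[m],[50,95,99]))
E
python3 - <<'E'
from an import *
from plant import r
an("w11")
a=np.radians(-6.2);s=r.get_state()
for th in(2.75,2.8,2.85,2.9):
    n,t,z=-.038+.1*np.cos(th),-.081,.072+.1*np.sin(th)
    print(th,n,z);to(s,[.5539+n*np.cos(a)-t*np.sin(a),-.1555+n*np.sin(a)+t*np.cos(a),z+.008],-96.2)
E
```

```text
shaft n [-0.00886407 -0.00101302  0.00879743] ztop 0.06171902952044892 end y -0.08131323777470288  mid 0.0006867622252971217
peg 1564 n [-0.13972139 -0.12677572] t [-0.10163274 -0.06291458] z [0.10785626 0.1096368  0.11025797]
2.75 -0.13043023786324637 0.11016609920523317
now 14.35 [ 0.4814 -0.1749  0.2142] [-180.      0.    -96.05] turn [-0.    0.    0.15] shift before turn [5.38 6.06 9.6 ] after turn [5.39 6.05 9.6 ]
2.8 -0.1322222340668658 0.1054988150155905
now 14.35 [ 0.4814 -0.1749  0.2142] [-180.      0.    -96.05] turn [-0.    0.    0.15] shift before turn [ 5.38  6.24 10.07] after turn [ 5.39  6.23 10.07]
2.85 -0.13377872375530905 0.10074780123425443
now 14.35 [ 0.4814 -0.1749  0.2142] [-180.      0.    -96.05] turn [-0.    0.    0.15] shift before turn [ 5.37  6.4  10.54] after turn [ 5.39  6.38 10.54]
2.9 -0.13509581651495906 0.09592493292139824
now 14.35 [ 0.4814 -0.1749  0.2142] [-180.      0.    -96.05] turn [-0.    0.    0.15] shift before turn [ 5.37  6.53 11.02] after turn [ 5.39  6.51 11.03]
```

```bash

python3 -m crank '[[[0,0,0],[2.69,3.17,1.5],-0.1],[[0,0,0],[2.69,3.17,1.5],-0.1],[[0,0,0],[0,0,2.8],-0.1],[[0,0,0],[0,0,0],-0.1],[[0,0,0],[0,0,0],-0.1],[[0,0,0],[0,0,0],-0.1]]'
python3 - <<'E'
from an import *
from plant import r
a=np.radians(-6.2);s=r.get_state();th=2.83
n,t,z=-.038+.1*np.cos(th),-.081,.072+.1*np.sin(th)
to(s,[.5539+n*np.cos(a)-t*np.sin(a),-.1555+n*np.sin(a)+t*np.cos(a),z+.008],-96.2)
print("arc: th, tool dy,dz cm from peg start, per step")
ths=np.linspace(2.83,0,29);n=-.038+.1*np.cos(ths);z=.072+.1*np.sin(ths)
for i in range(1,29): print(i,ths[i].round(2),(-(n[i]-n[i-1])*100).round(2),(-(z[i]-z[i-1])*100).round(2),"n,z",n[i].round(4),z[i].round(4))
E
```

```text
time_s: 14.95
tcp_pos: [0.4138, -0.2218, 0.1571]
eef_rot: [-179.9, -0.0, -96.0]
contact_force: [0.5, -0.0, 0.5]
gripper_width: 0.0482
gripper_force: 0.0
now 14.95 [ 0.4138 -0.2218  0.1571] [-1.7994e+02 -2.0000e-02 -9.6000e+01] turn [-0.06 -0.02  0.2 ] shift before turn [-0.01  0.11  4.65] after turn [-0.01  0.1   4.65]
arc: th, tool dy,dz cm from peg start, per step
1 2.73 -0.36 -0.94 n,z -0.1296 0.1121
2 2.63 -0.45 -0.9 n,z -0.1251 0.1211
3 2.53 -0.54 -0.85 n,z -0.1197 0.1297
4 2.43 -0.62 -0.79 n,z -0.1135 0.1376
5 2.32 -0.7 -0.73 n,z -0.1064 0.1449
6 2.22 -0.77 -0.65 n,z -0.0987 0.1514
7 2.12 -0.83 -0.57 n,z -0.0904 0.1572
8 2.02 -0.89 -0.49 n,z -0.0816 0.162
9 1.92 -0.93 -0.39 n,z -0.0722 0.166
10 1.82 -0.97 -0.3 n,z -0.0626 0.1689
11 1.72 -0.99 -0.2 n,z -0.0527 0.1709
12 1.62 -1.01 -0.1 n,z -0.0426 0.1719
13 1.52 -1.01 0.0 n,z -0.0325 0.1719
14 1.42 -1.0 0.11 n,z -0.0225 0.1708
15 1.31 -0.99 0.21 n,z -0.0126 0.1687
16 1.21 -0.96 0.31 n,z -0.003 0.1657
17 1.11 -0.93 0.4 n,z 0.0063 0.1616
18 1.01 -0.88 0.49 n,z 0.0151 0.1567
19 0.91 -0.83 0.58 n,z 0.0234 0.1509
20 0.81 -0.77 0.66 n,z 0.0311 0.1443
21 0.71 -0.69 0.73 n,z 0.038 0.137
22 0.61 -0.62 0.8 n,z 0.0442 0.129
23 0.51 -0.53 0.86 n,z 0.0495 0.1204
24 0.4 -0.44 0.91 n,z 0.0539 0.1113
25 0.3 -0.35 0.95 n,z 0.0574 0.1019
26 0.2 -0.25 0.98 n,z 0.06 0.0921
27 0.1 -0.15 1.0 n,z 0.0615 0.0821
28 0.0 -0.05 1.01 n,z 0.062 0.072
```

```bash

python3 -m crank '[[[0,0,0],[0,0.08,2],-0.1],[[0,0,0],[0,0,2],-0.1],[[0,0,0],[0,0,0.6],-0.1],[[0,0,0],[0,0,0],0.3],[[0,0,0],[0,0,0],1],[[0,0,0],[0,0,0],1],[[0,0,0],[0,0,0],1],[[0,0,0],[0,0,0],1]]' 40
python3 -m crank '[[[0,0,0],[0,-0.36,-0.94],1],[[0,0,0],[0,-0.45,-0.9],1],[[0,0,0],[0,-0.54,-0.85],1],[[0,0,0],[0,-0.62,-0.79],1]]'
```

```text
time_s: 15.75
tcp_pos: [0.4118, -0.222, 0.1107]
eef_rot: [-179.9, 0.0, -96.1]
contact_force: [7.8, -0.4, -3.5]
gripper_width: 0.0137
gripper_force: 5.6
time_s: 16.15
tcp_pos: [0.4283, -0.2237, 0.1441]
eef_rot: [179.6, 0.0, -96.1]
contact_force: [-5.9, -1.7, -9.9]
gripper_width: 0.0128
gripper_force: 40.0
```

```bash

python3 -m crank '[[[0,0,0],[0,-0.7,-0.73],1],[[0,0,0],[0,-0.77,-0.65],1],[[0,0,0],[0,-0.83,-0.57],1],[[0,0,0],[0,-0.89,-0.49],1],[[0,0,0],[0,-0.93,-0.39],1],[[0,0,0],[0,-0.97,-0.3],1],[[0,0,0],[0,-0.99,-0.2],1],[[0,0,0],[0,-1.01,-0.1],1]]'
python3 -m crank '[[[0,0,0],[0,-1.01,0],1],[[0,0,0],[0,-1.0,0.11],1],[[0,0,0],[0,-0.99,0.21],1],[[0,0,0],[0,-0.96,0.31],1],[[0,0,0],[0,0,0],1],[[0,0,0],[0,0,0],1]]'
python3 - <<'E'
from h import *
from plant import r
a=np.radians(-6.2);s=r.get_state();q=s["tcp_pos"]-[.5539,-.1555,0]
n=q[0]*np.cos(a)+q[1]*np.sin(a);t=-q[0]*np.sin(a)+q[1]*np.cos(a);z=q[2]
print("n,t,z",n,t,z,"radius to TCP-8mm",np.hypot(n+.038,z-.008-.072),"th",np.arctan2(z-.08,n+.038))
E
```

```text
time_s: 16.95
tcp_pos: [0.4993, -0.2318, 0.1818]
eef_rot: [179.8, -0.0, -96.1]
contact_force: [-14.1, 1.7, 12.6]
gripper_width: 0.0128
gripper_force: 40.0
time_s: 17.55
tcp_pos: [0.5408, -0.2364, 0.1743]
eef_rot: [180.0, -0.1, -96.1]
contact_force: [-4.5, -2.8, 2.2]
gripper_width: 0.0127
gripper_force: 40.0
n,t,z -0.004294948374077621 -0.08181477283551825 0.1742639958251752 radius to TCP-8mm 0.10010859810243444 th 1.2274023179918765
```

Following the arc well; continue to about 0.1 rad.

```bash

python3 -m crank '[[[0,0,0],[0,-0.93,0.4],1],[[0,0,0],[0,-0.88,0.49],1],[[0,0,0],[0,-0.83,0.58],1],[[0,0,0],[0,-0.77,0.66],1],[[0,0,0],[0,-0.69,0.73],1],[[0,0,0],[0,-0.62,0.8],1],[[0,0,0],[0,-0.53,0.86],1],[[0,0,0],[0,-0.44,0.91],1]]'
python3 -m crank '[[[0,0,0],[0,-0.35,0.95],1],[[0,0,0],[0,-0.25,0.98],1],[[0,0,0],[0,-0.15,0.9],1],[[0,0,0],[0,0,0],1],[[0,0,0],[0,0,0],1],[[0,0,0],[0,0,0],1]]'
cat > th.py <<'E'
from h import *
from plant import r
a=np.radians(-6.2);s=r.get_state();q=s["tcp_pos"]-[.5539,-.1555,0]
n=q[0]*np.cos(a)+q[1]*np.sin(a);t=-q[0]*np.sin(a)+q[1]*np.cos(a);z=q[2]
print("n,t,z",n,t,z,"radius",np.hypot(n+.038,z-.08),"th",np.arctan2(z-.08,n+.038),s["contact_force"])
E
python3 th.py
```

```text
time_s: 18.35
tcp_pos: [0.5963, -0.2425, 0.1199]
eef_rot: [179.9, -0.1, -96.1]
contact_force: [-9.9, -2.6, 7.5]
gripper_width: 0.0128
gripper_force: 40.0
time_s: 18.95
tcp_pos: [0.6049, -0.2434, 0.0908]
eef_rot: [180.0, -0.1, -96.1]
contact_force: [-1.9, -5.9, -3.5]
gripper_width: 0.0129
gripper_force: 40.0
n,t,z 0.060240897439893554 -0.0818968480006041 0.0907772088980561 radius 0.09883026945945268 th 0.10926493879421806 [-1.86807975 -5.88454722 -3.51043935]
```

```bash

python3 -m crank '[[[0,0,0],[0,-0.04,0.4],1],[[0,0,0],[0,-0.02,0.4],1],[[0,0,0],[0,0,0.2],1],[[0,0,0],[0,0,0.1],1],[[0,0,0],[0,0,0],1],[[0,0,0],[0,0,0],1],[[0,0,0],[0,0,0],1]]'; python3 th.py
```

```text
time_s: 19.65
tcp_pos: [0.6061, -0.2436, 0.0819]
eef_rot: [-179.9, -0.1, -96.0]
contact_force: [-6.1, -2.8, 9.0]
gripper_width: 0.0129
gripper_force: 40.0
n,t,z 0.061371307915956824 -0.08191859124290078 0.08190061320173095 radius 0.09938948217729328 th 0.019124046293864095 [-6.12374903 -2.76181937  8.96685628]
```

```bash

python3 -m crank '[[[0,0,0],[0,0,0.06],1],[[0,0,0],[0,0,0.06],1],[[0,0,0],[0,0,0],1],[[0,0,0],[0,0,0],1],[[0,0,0],[0,0,0],1]]'; python3 th.py
```

```text
time_s: 20.15
tcp_pos: [0.6061, -0.2436, 0.0811]
eef_rot: [-179.9, -0.1, -96.0]
contact_force: [-6.5, -3.4, 12.1]
gripper_width: 0.0128
gripper_force: 40.0
n,t,z 0.06143465399816776 -0.08193145206121788 0.08108622123741521 radius 0.09944058674561383 th 0.010923536105771117 [-6.52214518 -3.40639826 12.14495074]
```

```bash

python3 -m crank '[[[0,0,0],[0,0,0.06],1],[[0,0,0],[0,0,0.06],1],[[0,0,0],[0,0,0],1],[[0,0,0],[0,0,0],1],[[0,0,0],[0,0,0],1]]'; python3 th.py
```

```text
time_s: 20.65
tcp_pos: [0.6062, -0.2436, 0.08]
eef_rot: [-179.9, -0.1, -96.0]
contact_force: [-7.6, -1.9, 12.5]
gripper_width: 0.0126
gripper_force: 40.0
n,t,z 0.06151686699342138 -0.08197429104174662 0.07997267900764041 radius 0.09951687074372338 th -0.0002745362921745184 [-7.55087335 -1.90702509 12.48424309]
```

```bash

python3 -m crank '[[[0,0,0],[0,0,0.06],1],[[0,0,0],[0,0,0.06],1],[[0,0,0],[0,0,0],1],[[0,0,0],[0,0,0],1],[[0,0,0],[0,0,0],1]]'; python3 th.py
```

```text
time_s: 21.15
tcp_pos: [0.6063, -0.2436, 0.0788]
eef_rot: [-179.9, -0.1, -96.0]
contact_force: [-6.4, -2.0, 11.6]
gripper_width: 0.0128
gripper_force: 40.0
n,t,z 0.061623275802986106 -0.08193395271717567 0.07879648700867901 radius 0.09963054514172907 th -0.012080052970538657 [-6.42734305 -2.03360918 11.56460644]
```

```bash

python3 -m crank '[[[0,0,0],[0,0,0.06],1],[[0,0,0],[0,0,0.06],1],[[0,0,0],[0,0,0],1],[[0,0,0],[0,0,0],1],[[0,0,0],[0,0,0],1]]'|sed -n 5p; python3 th.py
```

```text
gripper_width: 0.0128
n,t,z 0.06161703272472784 -0.08196535439860829 0.07767494078293602 radius 0.09964416244438182 th -0.02333573984211903 [-6.87719028 -2.37106871 12.6769811 ]
```

```bash

python3 -m crank '[[[0,0,0],[0,0,0.06],1],[[0,0,0],[0,0,0.06],1],[[0,0,0],[0,0,0],1],[[0,0,0],[0,0,0],1],[[0,0,0],[0,0,0],1]]'|sed -n 5p; python3 th.py
python3 - <<'E'
from h import *
from plant import r
for n in("scene","side"):
    c=r.capture(n);np.savez(n+"1.npz",**c)
c=r.capture("side");p=c["color"][260:390,260:430,::-1];cv2.imwrite("pics/side1.png",cv2.resize(p,None,fx=4,fy=4,interpolation=cv2.INTER_CUBIC))
E
```

```text
gripper_width: 0.0125
n,t,z 0.06165724956600441 -0.08196454166355713 0.07649715866081601 radius 0.0997187910501746 th -0.03513442224320578 [-5.76762366 -2.47764844 11.87447806]
```

View pics/side1.png

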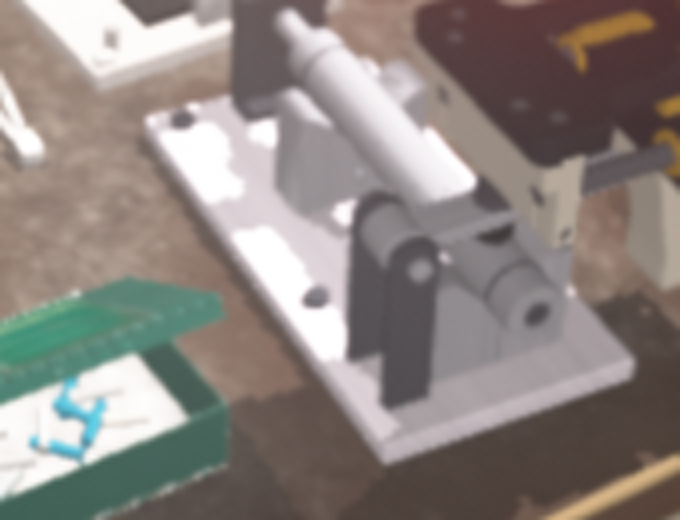

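```bash
cat > strap.py <<'E'
from m import *
def strap(c,T,off=(0,0)):
    W=cloud(c,T);ok=c["range_z"]>0
    a=np.radians(-6.2);D=np.array([-np.sin(a),np.cos(a)]);N=np.array([np.cos(a),np.sin(a)])
    q=W[...,:2]-[.5539,-.1555]+np.array(off);n=q@N;t=q@D;z=W[...,2]
    m=ok&(abs(t+.05)<.006)&(n>-.025)&(n<.075)&(z>.066)&(z<.1)
    for x in np.arange(-.025,.07,.01):
        k=m&(n>=x)&(n<x+.01)
        if k.sum()>5: print(x.round(3),k.sum(),np.median(z[k]).round(4),np.percentile(z[k],[10,90]).round(4))
E
python3 - <<'E'
from strap import *
from plant import r
s=r.get_state();c=r.capture("wrist");T=pose(s)@c["hand_eye"];np.savez("w12.npz",T=T,**c);cv2.imwrite("pics/w12.png",c["color"][:,:,::-1])
strap(c,T)
for n,off in(("scene1",(-.001,-.0033)),("side1",(.001,.0022))):
    c=load(n+".npz");print(n);strap(c,c["world_from_camera"],off)
E
```

```text
-0.025 192 0.076 [0.0753 0.0767]
0.045 7 0.0783 [0.0777 0.0786]
scene1
-0.025 22 0.0747 [0.0724 0.0767]
-0.015 32 0.0763 [0.0722 0.081 ]
-0.005 29 0.0792 [0.0702 0.0816]
0.005 16 0.0762 [0.0733 0.0774]
0.015 22 0.0768 [0.0731 0.0779]
0.025 19 0.0765 [0.0749 0.0778]
0.035 17 0.0772 [0.0753 0.0778]
0.045 30 0.0786 [0.0761 0.0813]
0.055 33 0.0808 [0.0712 0.0848]
0.065 7 0.0747 [0.0693 0.0817]
side1
-0.025 43 0.0757 [0.0745 0.0765]
-0.015 70 0.0764 [0.074 0.081]
-0.005 39 0.08 [0.068  0.0822]
0.035 8 0.0775 [0.0765 0.0788]
0.045 8 0.0777 [0.0752 0.079 ]
```

View pics/w12.png

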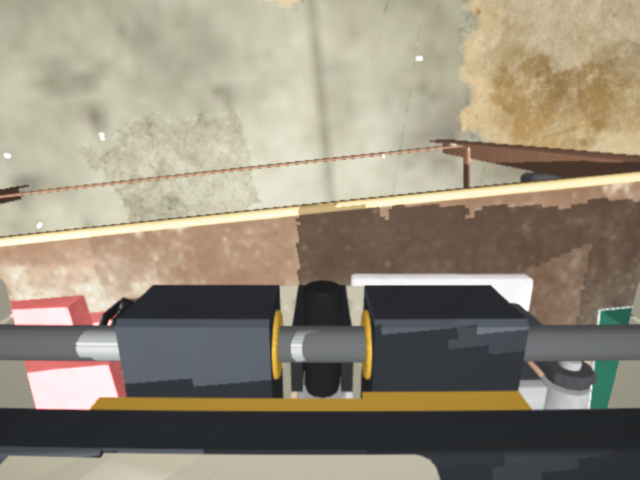

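```bash

python3 -m crank '[[[0,0,0],[0,0.05,0],1],[[0,0,0],[0,0,0],1],[[0,0,0],[0,0,0.06],1],[[0,0,0],[0,0,0.06],1],[[0,0,0],[0,0,0.06],1],[[0,0,0],[0,0,0],1],[[0,0,0],[0,0,0],1]]' 60|sed -n '5,6p'; python3 th.py
```

```text
gripper_width: 0.0121
gripper_force: 60.0
n,t,z 0.06167974449703702 -0.08194772141271472 0.07509063912001619 radius 0.09980056756975131 th -0.049211573882927004 [-5.03144825 -2.01771146 14.93583082]
```

```bash

python3 -m crank '[[[0,0,0],[0,0,0.06],1],[[0,0,0],[0,0,0.06],1],[[0,0,0],[0,0,0.06],1],[[0,0,0],[0,0,0],1],[[0,0,0],[0,0,0],1]]' 60|sed -n '5,6p'; python3 th.py
python3 - <<'E'
from strap import *
from plant import r
s=r.get_state();c=r.capture("wrist");T=pose(s)@c["hand_eye"]
strap(c,T)
E
```

```text
gripper_width: 0.012
gripper_force: 60.0
n,t,z 0.06174891030697319 -0.08193373727275197 0.073571156597284 radius 0.09995586593554791 th -0.06436124513195444 [-6.31316245 -2.01655666 16.51787532]
-0.025 196 0.0756 [0.0749 0.0762]
```

```bash

python3 -m crank '[[[0,0,0],[0,0,0.06],1],[[0,0,0],[0,0,0.06],1],[[0,0,0],[0,0,0],1],[[0,0,0],[0,0,0],1],[[0,0,0],[0,0,0],1]]' 60|sed -n '5,6p'; python3 th.py
python3 - <<'E'
from strap import *
from plant import r
s=r.get_state();c=r.capture("wrist");T=pose(s)@c["hand_eye"]
strap(c,T)
for n,off in(("scene",(-.001,-.0033)),("side",(.001,.0022))):
    c=r.capture(n);print(n);strap(c,c["world_from_camera"],off)
E
```

```text
gripper_width: 0.0123
gripper_force: 60.0
n,t,z 0.06174529824767233 -0.0819466362483142 0.07264416696170554 radius 0.1000161627048567 th -0.07361290828823923 [-8.50008412 -1.92436661 18.00354896]
-0.025 182 0.0753 [0.0747 0.076 ]
scene
-0.025 17 0.0741 [0.0715 0.0751]
-0.015 29 0.075 [0.0698 0.0796]
-0.005 26 0.0788 [0.0694 0.0801]
0.005 21 0.0741 [0.071  0.0758]
0.015 19 0.0744 [0.0726 0.0751]
0.025 20 0.0739 [0.0718 0.0753]
0.035 16 0.0742 [0.0718 0.0762]
0.045 28 0.0763 [0.0727 0.0801]
0.055 19 0.08 [0.0708 0.0818]
0.065 6 0.075 [0.0714 0.0783]
side
-0.025 49 0.0748 [0.0729 0.0763]
-0.015 65 0.0753 [0.0735 0.0794]
-0.005 33 0.0755 [0.0668 0.0802]
0.035 9 0.0752 [0.0738 0.0764]
0.045 7 0.0748 [0.0744 0.0766]
```

```bash

python3 -m crank '[[[0,0,0],[0,0,0],0.5],[[0,0,0],[0,0,0],0.4],[[0,0,0],[0,0,0],0.4],[[0,0,0],[0,0,0],0.4],[[0,0,0],[0,0,-2.0],0.4],[[0,0,0],[0,0,-4],0.4],[[0,0,0],[0,0,-4.5],0.4],[[0,0,0],[0,0,-4.5],0.4]]' 20|sed -n '1,5p'
python3 -m crank '[[[0,0,0],[-4,2,0],0.4],[[0,0,0],[-4,2,0],0.4],[[0,0,0],[0,0,0],0.4],[[0,0,0],[0,0,0],0.4],[[0,0,0],[0,0,0],0.4]]'|sed -n '1,5p'
python3 - <<'E'
from strap import *
from an import an
from rel import rel
from plant import r
s=r.get_state();c=r.capture("wrist");T=pose(s)@c["hand_eye"];np.savez("w13.npz",T=T,**c);cv2.imwrite("pics/w13.png",c["color"][:,:,::-1])
strap(c,T);an("w13",(.04,.09),(.066,.1))
c=r.capture("scene");p=c["color"][170:290,280:460,::-1];cv2.imwrite("pics/scene2.png",cv2.resize(p,None,fx=4,fy=4,interpolation=cv2.INTER_CUBIC))
E
```

```text
time_s: 25.05
tcp_pos: [0.6048, -0.2424, 0.2198]
eef_rot: [179.9, -0.0, -96.0]
contact_force: [0.9, -0.7, -0.6]
gripper_width: 0.0263
time_s: 25.55
tcp_pos: [0.574, -0.1589, 0.2185]
eef_rot: [-180.0, -0.0, -96.1]
contact_force: [-0.1, -1.0, -0.1]
gripper_width: 0.0262
-0.025 240 0.0755 [0.0746 0.0763]
-0.015 233 0.0757 [0.0747 0.0804]
-0.005 267 0.0805 [0.0796 0.0814]
0.005 254 0.0757 [0.0746 0.0806]
0.015 260 0.0756 [0.0746 0.0765]
0.025 246 0.0755 [0.0747 0.0765]
0.035 267 0.0755 [0.0748 0.0764]
0.045 266 0.0758 [0.0749 0.0787]
0.055 269 0.0819 [0.0802 0.0829]
0.065 142 0.0805 [0.0772 0.082 ]
shaft n [-0.00892085  0.00040662  0.00895789] ztop 0.06219677833617227 end y -0.08156902416143301  mid 0.00043097583856699373
peg 1268 n [0.05527926 0.06838663] t [-0.10054885 -0.06277993] z [0.07828179 0.08004316 0.08068575]
```

View pics/w13.png

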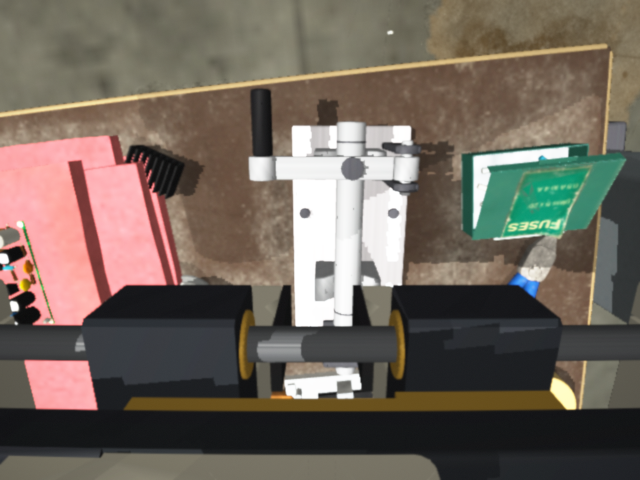

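```bash

python3 -m crank '[[[0,0,0],[-4.5,0,-1],0.4],[[0,0,0],[-4.5,0,-1],0.4],[[0,0,0],[-4,0,-1],0.4],[[0,0,0],[0,0,0],0.4],[[0,0,0],[0,0,0],0.4],[[0,0,0],[0,0,0],0.4]]'|sed -n '1,5p'
python3 - <<'E'
from strap import *
from plant import r
s=r.get_state();c=r.capture("wrist");T=pose(s)@c["hand_eye"];np.savez("w14.npz",T=T,**c)
W=cloud(c,T);a=np.radians(-6.2);D=np.array([-np.sin(a),np.cos(a)]);N=np.array([np.cos(a),np.sin(a)])
q=W[...,:2]-[.5539,-.1555];n=q@N;t=q@D;z=W[...,2];m=(c["range_z"]>0)&(abs(n)<.002)
for x in np.arange(.070,.1,.001):
    k=m&(t>=x)&(t<x+.001)
    if k.any(): print(x.round(3),k.sum(),z[k].min().round(4),z[k].max().round(4))
k=(c["range_z"]>0)&(abs(n)<.03)&(abs(t-.083)<.03)
v,u=np.where(k);p=c["color"][v.min():v.max(),u.min():u.max(),::-1];print(p.shape)
cv2.imwrite("pics/tip.png",cv2.resize(p,None,fx=5,fy=5,interpolation=cv2.INTER_CUBIC)[:600,:800])
E
```

```text
time_s: 26.25
tcp_pos: [0.5872, -0.0303, 0.2479]
eef_rot: [179.9, -0.0, -96.1]
contact_force: [0.9, -0.2, 0.0]
gripper_width: 0.026
0.07 10 0.0603 0.0621
0.071 5 0.0598 0.0613
0.072 5 0.0607 0.0618
0.073 5 0.0607 0.0618
0.074 9 0.0599 0.0627
0.075 5 0.0597 0.062
0.076 5 0.0604 0.0613
0.077 9 0.0597 0.0621
0.078 6 0.0601 0.0624
0.079 5 0.0604 0.0626
0.08 5 0.0605 0.0621
0.081 10 0.0601 0.0621
0.082 4 0.0588 0.061
0.083 6 0.0567 0.0589
0.084 5 0.0551 0.0571
0.085 5 0.0562 0.0581
0.086 5 0.0558 0.0571
0.087 9 0.0558 0.3134
0.088 569 0.0555 0.3136
0.089 235 0.055 0.3142
0.09 109 0.0546 0.3143
0.091 97 0.055 0.3146
0.092 99 0.054 0.3139
0.093 100 0.0551 0.3139
0.094 86 0.0549 0.3146
0.095 102 0.0544 0.3142
0.096 86 0.0542 0.3142
0.097 99 0.0549 0.3139
0.098 88 0.0546 0.314
0.099 90 0.0551 0.3139
(350, 384, 3)
```

View pics/tip.png

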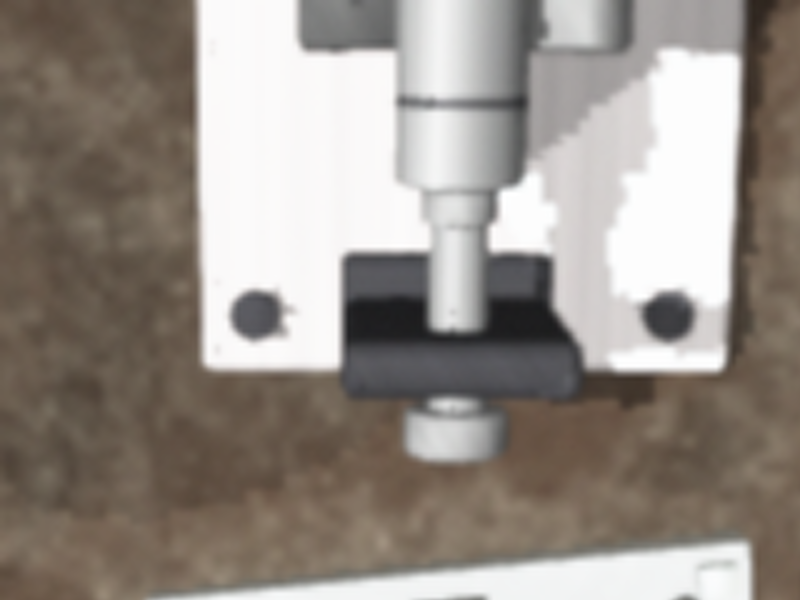

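The picture shows the shaft's end (row about 190) flush against the screw tip with no gap. The strap is level and the gripper is clear.

```bash
python3 -c "
from plant import r
print(r.close_job())"
```

```text
the job is handed in; nothing more can be done
None
```

The job is handed in, at about 26 s on the robot's clock: the shaft lies in both V blocks with its end against the stop screw, the strap measures level (shut) on it, and the gripper is clear of everything.

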